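# Open the screened test box and draw out its board tray with the hook

## Robot

A 6-joint arm with a two-finger parallel gripper is mounted at the origin on the work surface; the furniture and walls round the work are solid. World frame = base frame: x ahead of the robot, y to its left, z up, the work surface at z = 0. Lengths are in m, angles in rad, forces in N, time in s.
With the tool pointing down it reaches from about 0.3 to 0.85 m from the base axis. Payload 5.4 kg.
Tool frame: the origin (TCP) lies between the finger pads; the fingertips stand 17 mm ahead of it and the grasp point (between the pads) lies 2 mm behind it; z points along the fingers, y is the line along which they close (so a half turn about z gives the same grasp; the last joint's range is limited). The gripper opens to 85 mm and grips with 20 to 120 N. Pads are 22 mm wide; open, the fingers measure 114 mm over their backs; the gripper's body (76 mm by 85 mm) begins 54 mm behind the grasp point. The pads swing forward as they close: fully open they stand 13 mm farther back than shut.
Start: joints at [-1.416, 0.158, 1.597, -0, 1.386, -0.21], TCP at [0.205, -0.537, 0.248] pointing down, gripper open.
Joint ranges: [-2.91, 2.91], [-0.94, 2.29], [0.18, 2.7], [-1.29, 4.43], [0.17, 2.64], [-3, 3]. Speed limits (rad/s): [2.57, 2.57, 3.14, 3.14, 3.14, 3.14].

## Interface

Orientations are given as a rotation vector (axis times angle).
In Python, from cell import r gives the robot as it stands.
- The arm moves only by the shell command python3 -m handwheel 'ROWS' [FORCE]. ROWS is JSON, a list of rows, each an object with "fingers": the finger opening in m, from 0 to 0.0854; "slide": the shift along the world's x, y, z in m, a list of three; "rotation": the turn, a rotation vector about the world's x, y, z in rad, a list of three. In form: [{"fingers": fingers, "slide": [x, y, z], "rotation": [wx, wy, wz]}, ...]. A call has 1 to 20 rows; each row shifts and turns the commanded pose from where the row before left it; what a row does not reach is not made up. A row lasts 1/10 s, in which the tool goes at most 50 mm and 8.59 degrees, less where a joint would pass 70% of its speed; a pose out of reach is approached as far as the arm can. A call is refused whole if a number of a shift passes 0.05 or a number of a turn 0.15, either way. A call with a gripper value outside its range is refused whole. The fingers move at their own pace and stop on an object; FORCE is the grip in N (left out, the last holds). Time passes only in rows, so rows that do not move let the fingers close. It gives the time, the measured TCP pose, the force, the opening and the grip force at its end, in the units of the state.
- r.observe(): the state, without advancing time (a new reading comes with each control period).
- r.snapshot(name): name is "side" or "top"; returns the picture (400x640x3 uint8, blue, green, red); there is no depth.
- r.camera_info(name): a dict with "camera_matrix" (3x3 intrinsics, pixels), "cam_to_world" (4x4, takes a point from camera to world coordinates). Camera axes: x right, y up, looking along -z (the intrinsics and any distortion apply to the point x, -y, -z); pixel columns grow to the right and rows downward; lengths in m; the calibration is good to about 2 mm. A picture is of the moment at which its call begins. camera_info takes no time and is no camera call.
- r.close_job(): hands the job in; it is judged then, once.
The state is a dict: "time_s": time; "joints": joint angles; "joint_vel": joint speeds; "effort": joint torques, N m; "tcp_pos": TCP position; "tcp_rot": TCP orientation; "force": force on the tool from outside, world axes, zero at the start; "moment": the same for the moment, N m; "gripper_width": finger opening in m; "gripper_force": force on a finger pad.
Only numpy, scipy, OpenCV 4.12 (cv2) and the standard library are available. Lean on these libraries where they do the work, as an engineer would, in place of code of your own. Each camera call takes 0.05 s, during which the arm holds its last target. There are 200 camera calls.

## Task

Open the lid of the small metal test box: swing it by its handle up and over past upright, and lower it gently onto its rests without letting it fall. Then take the hook tool by its handle, put its down-turned end in the pull ring of the tray inside, draw the tray out with it all the way to its stop with the circuit board still lying in it, and lay the hook back down on the worktop, clear of the box. Leave the other things on the bench where they stand.

Things in the scene. Friction and masses are not known exactly. Their poses are not given: they have to be found in the camera images.
- test_box: grey sheet-metal box, 125 mm long (its x) x 86 wide (its y) x 60 high with no front wall, fixed to the worktop. Origin: centre of its underside; z up; its own -x is the open front through which the tray comes out, its +x is the rear, where the lid is hinged. Walls 4 mm, floor 8 mm. Two rests for the open lid stand out behind the rear wall up to 122 mm from the origin.
- lid_hinge (a point): point on the lid's hinge axis, half-way along it, on the box's rear top edge (box frame x +64, y 0, z 64 mm). Axes as the box; the hinge axis runs along the box's y.
- lid (a joint): hinge of the lid: 0 closed (level), grows as it opens, 1.57 upright, 2.75 open on its rests (the handle then stands beyond the rear of the box and 62 mm higher than the hinge). The lid weighs roughly 0.2 kg (it varies) and has a loose hinge: it falls freely either way if let go.
- lid_bar (a point): middle of the lid's handle bar: a round bar 10 mm thick and 72 mm long, parallel to the hinge, 162 mm from the hinge axis in the plane of the lid, carried by two arms; 34 mm of open gap between bar and the lid's edge. Closed, it stands out in front of the box, level with the lid, 64 mm above the worktop. A 14 mm lip on the lid's edge points down when closed. Axes: those of the lid, x away from the bar to the hinge.
- tray (a joint): slide of the steel tray in the box (a loose circuit board lies in it): 0 fully in, grows as it is drawn out toward the box's -x, 0.08 m is its end stop. About 1 to 2 N moves it.
- tray_eye (a point): centre of the tray's pull ring, which lies level (hole axis upright) in front of the tray's front wall, 34 mm above the worktop: round bar 5 mm thick, hole 22 mm in diameter, outside 32 mm. Fully in, it lies 20 mm inside the front of the box, under the closed lid, 26 mm above the box's floor; nothing is above it once the lid is open. Axes as the box.
- hook_grip (a point): centre of the hook tool's black handle, 19 mm above its underside: handle 80 mm long (x) x 14 wide (y) x 38 high (z), grasped across its width; the tool lies on the worktop upright on the handle and hook end. From the handle's +x end a round 6 mm rod runs on along x, 31 mm above the underside, and turns straight down 105 mm ahead of the handle's centre. About 0.09 kg.
- hook_tip (a point): centre of the 8 mm ball at the hook tool's down-turned end, 105 mm along +x from the handle's centre and 4 mm above the tool's underside; the rod above it is 6 mm thick and free for 22 mm up to the level rod.
- board_mid (a point): centre of the green circuit board, 36 x 66 x 8 mm, lying loose in the tray behind its 20 mm front wall, 57 mm behind the ring's centre
- jar_mid (a point): centre of a small round jar, 38 mm across, 26 high, beside the box; leave it
- tester_mid (a point): centre of a black tester standing up, 35 x 56 x 94 mm high; leave it
- tin_mid (a point): centre of a small round tin, 34 mm across, 18 high; leave it
- tape_mid (a point): centre of a roll of tape lying flat, 67 mm across, 19 high, behind the box under where the lid opens; leave it
- spool_mid (a point): centre of a reel of solder wire, 54 x 62 x 40 mm high; leave it
- hook_tool: the hook tool; origin: centre of the underside of its handle; axes as point hook_grip
Mind the look-alikes: they are no part of the job. There is more than one size of the test_box; the job needs the larger.

How it is judged:
On the way, in this order (a step that is already met when the one before it is completed fails the run):
1. the lid lies open on its rests (value of joint lid above 2.67 rad and velocity of joint lid below 0.1 rad/s), for 0.2 s.
2. the hook's end is in the tray's pull ring (horizontal distance between hook_tip and tray_eye below 0.013 m and z of hook_tip in the frame of tray_eye below -0.002 m and value of joint tray below 0.05 m), for 0.1 s.
3. the tray is drawn out to its stop with the hook in the ring (horizontal distance between hook_tip and tray_eye below 0.013 m and z of hook_tip in the frame of tray_eye below -0.002 m and value of joint tray above 0.072 m), for 0.1 s.
At the end, for the whole second after the job is handed in: the lid lies open on its rests (over 2.65 rad), the tray is out to within 10 mm of its stop with the board in it (centre within 75 mm of the ring's), and the hook tool lies still on the worktop (handle centre below 26 mm), its end over 30 mm from the ring and touching no part of the box (value of joint lid above 2.65 rad and value of joint tray above 0.07 m and height (world z) of hook_grip below 0.026 m and distance between board_mid and tray_eye below 0.075 m and contact force between hook_tool and test_box below 0.05 N and horizontal distance between hook_tip and tray_eye above 0.03 m and linear speed of hook_tool below 0.02 m/s).
It fails at once if the lid swings faster than 3 rad/s (falls, slams) (velocity of joint lid above 3 rad/s or velocity of joint lid below -3 rad/s).
It fails at once if another thing on the bench is moved by more than 25 mm (distance of any of jar_mid, tester_mid, tin_mid, tape_mid, spool_mid from where it was at the start of the episode above 0.025 m).
It also fails if it takes over 72 s, if anything falls off the work surface, if the arm or the gripper's body presses on something with over 40 N, if the wrist force passes 120 N, or if a joint passes its speed limit or range.

## Working session

There is one attempt and no reset: what is moved stays moved. The work goes in short steps, Python scripts to look and compute and a shell command to move; the robot and the scene stay as the last step left them, time stands still between calls to the robot, and variables do not carry over. Pictures are saved under pics/ and viewed, at most 10 in all, crops included, and the job is handed in when it is done.

```bash
mkdir -p pics; python3 - <<'E'
from cell import r
import cv2,numpy as np
for n in("side","top"):
    im=r.snapshot(n); cv2.imwrite(f"pics/{n}0.png",im)
    c=r.camera_info(n); print(n,np.round(c["camera_matrix"],1).tolist(),np.round(c["cam_to_world"],3).tolist(),[k for k in c])
o=r.observe();print({k:np.round(v,3).tolist() for k,v in o.items()})
E
```

```text
side [[404.4, 0.0, 320.6], [0.0, 404.4, 205.8], [0.0, 0.0, 1.0]] [[-0.854, 0.194, -0.482, -0.143], [-0.519, -0.359, 0.775, 0.792], [-0.023, 0.913, 0.408, 0.561], [0.0, 0.0, 0.0, 1.0]] ['camera_matrix', 'cam_to_world']
top [[499.2, 0.0, 327.8], [0.0, 499.2, 200.0], [0.0, 0.0, 1.0]] [[-0.022, 0.995, -0.099, 0.278], [-1.0, -0.021, 0.01, -0.119], [0.008, 0.099, 0.995, 1.195], [0.0, 0.0, 0.0, 1.0]] ['camera_matrix', 'cam_to_world']
{'time_s': 0.1, 'joints': [-1.416, 0.159, 1.598, 0.0, 1.386, -0.21], 'joint_vel': [0.001, -0.001, -0.003, -0.0, -0.0, 0.001], 'effort': [-0.001, -39.699, -33.234, -0.0, 0.004, 0.0], 'tcp_pos': [0.205, -0.537, 0.247], 'tcp_rot': [-3.088, -0.57, -0.0], 'force': [0.232, -0.189, 0.723], 'moment': [0.066, 0.001, -0.02], 'gripper_force': 0.0, 'gripper_width': 0.085}
```

View pics/top0.png

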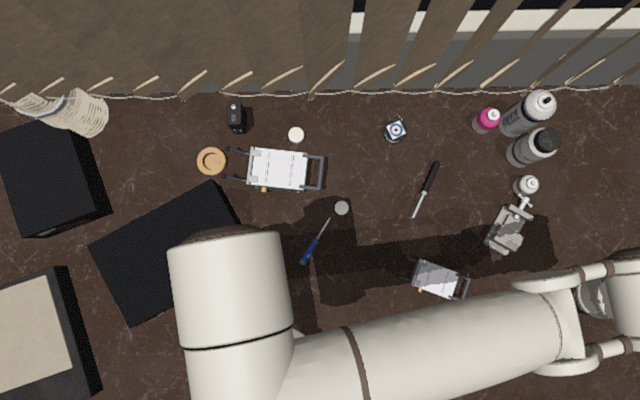

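View pics/side0.png

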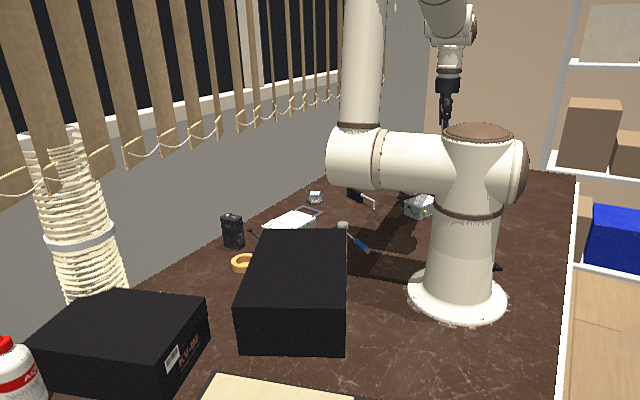

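The top view shows the larger box at (278,168), with its handle bar at about (320,173), and the smaller box at (440,280). There are two hook candidates: the black-handled tool at (425,190) and the blue-handled one at (315,240). The description calls for the black handle, so I'll check that in a close crop.

```bash
cat > h.py <<'E'
from cell import r
import cv2,numpy as np
def ray(n,u,v):
    c=r.camera_info(n);K=np.array(c["camera_matrix"]);T=np.array(c["cam_to_world"])
    d=np.linalg.inv(K)@[u,v,1];d=T[:3,:3]@[d[0],-d[1],-d[2]];return T[:3,3],d
def pl(n,u,v,z):
    o,d=ray(n,u,v);return o+d*(z-o[2])/d[2]
def px(n,p):
    c=r.camera_info(n);K=np.array(c["camera_matrix"]);T=np.linalg.inv(np.array(c["cam_to_world"]))
    q=T[:3,:3]@np.array(p)+T[:3,3];q=K@[q[0],-q[1],-q[2]];return q[:2]/q[2]
def crop(im,x,y,w,h,s,name):
    cv2.imwrite("pics/"+name,cv2.resize(im[y:y+h,x:x+w],None,fx=s,fy=s,interpolation=cv2.INTER_CUBIC))
E
python3 - <<'E'
from h import *
t=cv2.imread("pics/top0.png");s=cv2.imread("pics/side0.png")
a=cv2.resize(t[95:275,200:450],None,fx=3.2,fy=3.2,interpolation=cv2.INTER_CUBIC)
cv2.imwrite("pics/c1.png",a)
crop(s,220,170,240,110,3.3,"c2.png")
for n,u,v,z in[("bar",320,173,.064),("hinge",248,168,.064),("hookhandle",432,175,.038),("tip",414,215,.03),("blueh",308,252,.03)]:print(n,pl("top",u,v,z).round(3))
E
```

```text
bar [ 0.453 -0.114  0.064]
hinge [0.468 0.051 0.064]
hookhandle [ 0.447 -0.376  0.038]
tip [ 0.354 -0.332  0.03 ]
blueh [ 0.274 -0.082  0.03 ]
```

View pics/c1.png

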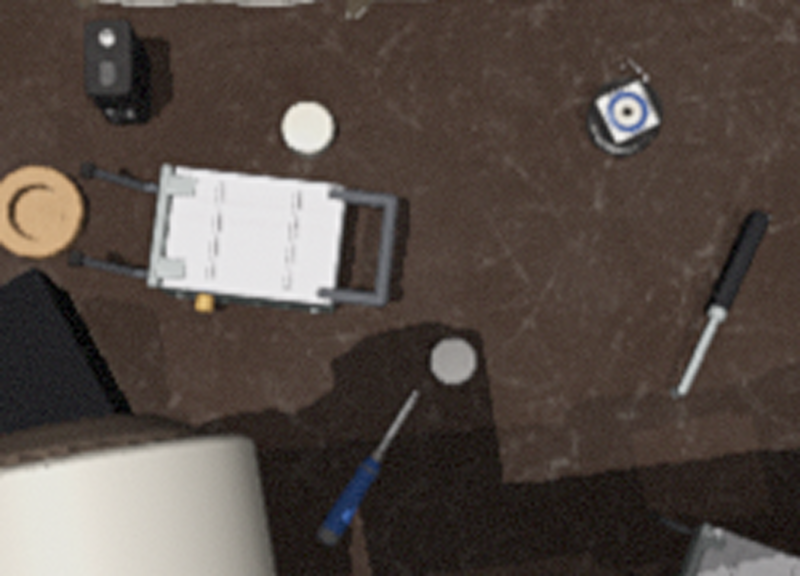

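View pics/c2.png

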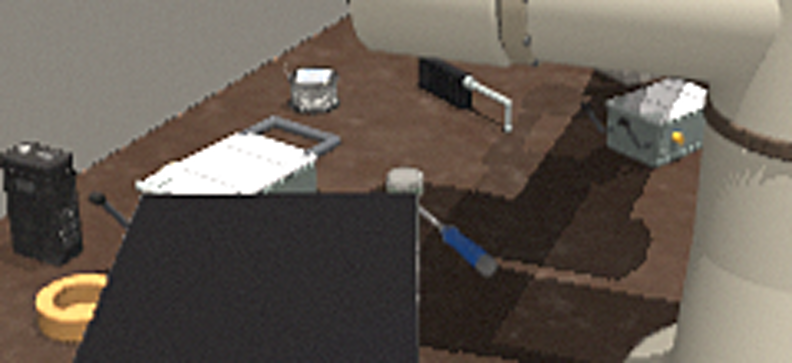

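The crops show that the tool at (425,190) has a black handle and a down-turned end, so it is the hook. The blue one is a screwdriver. The larger box is at (278,168), with a dark-grey bar centred at about (320,173). Next I'll measure these precisely.

```bash
python3 - <<'E'
from h import *
t=cv2.imread("pics/top0.png")
g=cv2.cvtColor(t,cv2.COLOR_BGR2GRAY)
m=np.zeros_like(g);m[140:200,240:312]=(g[140:200,240:312]>190)*255
cs,_=cv2.findContours(m,0,2);c=max(cs,key=cv2.contourArea);b=cv2.boxPoints(cv2.minAreaRect(c));w=np.array([pl("top",*p,.066)[:2] for p in b])
print("lid rect",b.round(1).tolist(),w.round(3).tolist())
for i in range(4):
    d=w[(i+1)%4]-w[i];print(np.linalg.norm(d).round(3),np.degrees(np.arctan2(d[1],d[0])).round(1))
# bar: bluish grey pixels
hsv=cv2.cvtColor(t,cv2.COLOR_BGR2HSV)
roi=t[150:196,300:332].astype(int);mk=((roi[...,0]>roi[...,2]+4)&(roi[...,0]>70)).astype(np.uint8)
for row in range(154,194,3):print(row,''.join('#' if x else '.' for x in mk[row-150]), g[row,314:328].tolist())
# hook handle & rod
roi=t[150:225,400:448];mb=np.zeros_like(g);mb[150:225,400:448]=(roi.max(2)<28)*255
cs,_=cv2.findContours(mb,0,2);c=max(cs,key=cv2.contourArea);print("handle",cv2.minAreaRect(c))
mr=np.zeros_like(g);mr[150:225,400:448]=(roi.min(2)>85)*255
cs,_=cv2.findContours(mr,0,2);c=max(cs,key=cv2.contourArea);print("rod",cv2.minAreaRect(c),cv2.boxPoints(cv2.minAreaRect(c)).round(1).tolist())
# black furniture top corner A
for s in[(257,230),(345,230)]:
    o1,d1=ray("top",213,182);o2,d2=ray("side",*s)
    k=np.linalg.lstsq(np.c_[d1,-d2],o2-o1,rcond=None)[0];print("A",o1+d1*k[0],o2+d2*k[1])
E
```

```text
lid rect [[246.8000030517578, 183.39999389648438], [251.0, 146.39999389648438], [306.8999938964844, 152.6999969482422], [302.79998779296875, 189.60000610351562]] [[0.432, 0.053], [0.517, 0.043], [0.5, -0.085], [0.415, -0.074]]
0.086 -6.6
0.129 -97.6
0.086 172.8
0.128 82.4
154 ................................ [63, 63, 61, 63, 64, 60, 65, 69, 66, 64, 64, 65, 73, 68]
157 ........#.##############........ [113, 112, 115, 113, 113, 108, 115, 113, 104, 91, 53, 38, 34, 51]
160 ......................#......... [62, 56, 54, 47, 41, 48, 87, 110, 107, 81, 54, 44, 40, 36]
163 ....................###......... [64, 54, 53, 58, 60, 69, 94, 112, 101, 63, 41, 38, 40, 39]
166 ....................##.......... [59, 54, 56, 54, 64, 85, 104, 107, 95, 63, 37, 38, 38, 34]
169 ....................###......... [54, 59, 61, 59, 63, 87, 111, 104, 89, 54, 36, 34, 38, 50]
172 ....................##.......... [57, 56, 62, 66, 71, 98, 112, 99, 71, 41, 32, 33, 39, 65]
175 ...................###.......... [61, 65, 65, 63, 82, 103, 109, 92, 62, 42, 38, 40, 54, 67]
178 ...................###.......... [68, 66, 57, 59, 8
[... 316 characters left out ...]
33, 40, 61, 67]
190 ................................ [82, 77, 77, 75, 77, 68, 59, 71, 64, 68, 70, 65, 69, 69]
193 ................................ [59, 64, 71, 73, 75, 69, 67, 62, 69, 69, 61, 64, 68, 66]
handle ((428.763671875, 173.61984252929688), (1.9034931659698486, 25.49026107788086), 24.443954467773438)
rod ((417.7000427246094, 204.59999084472656), (5.366562843322754, 30.857738494873047), 26.56505012512207) [[408.3999938964844, 217.1999969482422], [422.20001220703125, 189.60000610351562], [427.0, 192.0], [413.20001220703125, 219.60000610351562]]
A [0.4312069  0.12131677 0.10637352] [0.4497223  0.13426236 0.11182644]
A [0.42411762 0.11018235 0.15687911] [0.25708992 0.04353552 0.11874114]
```

```bash
python3 -m handwheel '[{"fingers":0.038,"slide":[0.0226,0.0385,-0.0078],"rotation":[0,0,-0.045]},{"fingers":0.038,"slide":[0.0226,0.0385,-0.0078],"rotation":[0,0,-0.045]},{"fingers":0.038,"slide":[0.0226,0.0385,-0.0078],"rotation":[0,0,-0.045]},{"fingers":0.038,"slide":[0.0226,0.0385,-0.0078],"rotation":[0,0,-0.045]},{"fingers":0.038,"slide":[0.0226,0.0385,-0.0078],"rotation":[0,0,-0.045]},{"fingers":0.038,"slide":[0.0226,0.0385,-0.0078],"rotation":[0,0,-0.045]},{"fingers":0.038,"slide":[0.0226,0.0385,-0.0078],"rotation":[0,0,-0.045]},{"fingers":0.038,"slide":[0.0226,0.0385,-0.0078],"rotation":[0,0,-0.045]},{"fingers":0.038,"slide":[0.0226,0.0385,-0.0078],"rotation":[0,0,-0.045]},{"fingers":0.038,"slide":[0.0226,0.0385,-0.0078],"rotation":[0,0,-0.045]},{"fingers":0.038,"slide":[0.0226,0.0385,-0.0078],"rotation":[0,0,-0.045]},{"fingers":0.038,"slide":[0,0,0],"rotation":[0,0,0]},{"fingers":0.038,"slide":[0,0,0],"rotation":[0,0,0]}]' 20
```

```text
time_s: 1.4
tcp_pos: [0.4536, -0.1127, 0.1619]
tcp_rot: [-3.135, 0.2, 0.002]
force: [-0.8, 0.2, -0.8]
gripper_width: 0.0383
gripper_force: 0.0
```

```bash
python3 -m handwheel '[{"fingers":0.038,"slide":[0,0,-0.025],"rotation":[0,0,0]},{"fingers":0.038,"slide":[0,0,-0.025],"rotation":[0,0,0]},{"fingers":0.038,"slide":[0,0,-0.02],"rotation":[0,0,0]},{"fingers":0.038,"slide":[0,0,-0.015],"rotation":[0,0,0]},{"fingers":0.038,"slide":[0,0,-0.015],"rotation":[0,0,0]},{"fingers":0.038,"slide":[0,0,0],"rotation":[0,0,0]},{"fingers":0.0,"slide":[0,0,0],"rotation":[0,0,0]},{"fingers":0.0,"slide":[0,0,0],"rotation":[0,0,0]},{"fingers":0.0,"slide":[0,0,0],"rotation":[0,0,0]},{"fingers":0.0,"slide":[0,0,0],"rotation":[0,0,0]},{"fingers":0.0,"slide":[0,0,0],"rotation":[0,0,0]}]' 25
```

```text
time_s: 2.5
tcp_pos: [0.4542, -0.115, 0.0636]
tcp_rot: [3.132, -0.203, 0.002]
force: [-1.8, -6.7, 2.7]
gripper_width: 0.0089
gripper_force: 24.7
```

```bash
python3 - <<'E'
import numpy as np
u=np.array([.127,.992]);p=lambda a:np.r_[-.162*np.cos(a)*u,.162*np.sin(a)]
th=np.linspace(0,2.75,30);q=np.array([p(a) for a in th]);q=np.round(q-q[0],4);q=np.round(q*2000)/2000
for i in range(1,30):print(i,th[i].round(2),np.round(q[i]-q[i-1],4).tolist(),q[i].tolist())
E
```

```text
1 0.09 [0.0, 0.0005, 0.0155] [0.0, 0.0005, 0.0155]
2 0.19 [0.0005, 0.0025, 0.015] [0.0005, 0.003, 0.0305]
3 0.28 [0.0005, 0.0035, 0.015] [0.001, 0.0065, 0.0455]
4 0.38 [0.0005, 0.005, 0.0145] [0.0015, 0.0115, 0.06]
5 0.47 [0.001, 0.006, 0.014] [0.0025, 0.0175, 0.074]
6 0.57 [0.0005, 0.008, 0.0135] [0.003, 0.0255, 0.0875]
7 0.66 [0.0015, 0.0085, 0.0125] [0.0045, 0.034, 0.1]
8 0.76 [0.001, 0.01, 0.0115] [0.0055, 0.044, 0.1115]
9 0.85 [0.0015, 0.011, 0.0105] [0.007, 0.055, 0.122]
10 0.95 [0.0015, 0.012, 0.0095] [0.0085, 0.067, 0.1315]
11 1.04 [0.0015, 0.013, 0.0085] [0.01, 0.08, 0.14]
12 1.14 [0.002, 0.0135, 0.007] [0.012, 0.0935, 0.147]
13 1.23 [0.002, 0.014, 0.006] [0.014, 0.1075, 0.153]
14 1.33 [0.0015, 0.0145, 0.004] [0.0155, 0.122, 0.157]
15 1.42 [0.002, 0.015, 0.003] [0.0175, 0.137, 0.16]
16 1.52 [0.002, 0.015, 0.002] [0.0195, 0.152, 0.162]
17 1.61 [0.002, 0.0155, 0.0] [0.0215, 0.1675, 0.162]
18 1.71 [0.002, 0.015, -0.0015] [0.0235, 0.1825, 0.1605]
19 1.8 [0.002, 0.015, -0.003] [0.0255, 0.1975, 0.1575]
20 1.9 [0.0015, 0.0145, -0.004] [0.027, 0.212, 0.1535]
21 1.99 [0.002, 0.0145, -0.0055] [0.029, 0.2265, 0.148]
22 2.09 [0.0015, 0.0135, -0.007] [0.0305, 0.24, 0.141]
23 2.18 [0.002, 0.013, -0.008] [0.0325, 0.253, 0.133]
24 2.28 [0.0015, 0.012, -0.0095] [0.034, 0.265, 0.1235]
25 2.37 [0.0015, 0.011, -0.0105] [0.0355, 0.276, 0.113]
26 2.47 [0.001, 0.01, -0.0115] [0.0365, 0.286, 0.1015]
27 2.56 [0.0015, 0.009, -0.0125] [0.038, 0.295, 0.089]
28 2.66 [0.001, 0.008, -0.0135] [0.039, 0.303, 0.0755]
29 2.75 [0.0005, 0.006, -0.0135] [0.0395, 0.309, 0.062]
```

First the y correction of -2 mm, then the first 8 arc rows.

```bash
python3 -m handwheel '[{"fingers":0,"slide":[0,-0.002,0],"rotation":[0,0,0]},{"fingers":0,"slide":[0,0.0005,0.0155],"rotation":[0,0,0]},{"fingers":0,"slide":[0.0005,0.0025,0.015],"rotation":[0,0,0]},{"fingers":0,"slide":[0.0005,0.0035,0.015],"rotation":[0,0,0]},{"fingers":0,"slide":[0.0005,0.005,0.0145],"rotation":[0,0,0]},{"fingers":0,"slide":[0.001,0.006,0.014],"rotation":[0,0,0]},{"fingers":0,"slide":[0.0005,0.008,0.0135],"rotation":[0,0,0]},{"fingers":0,"slide":[0.0015,0.0085,0.0125],"rotation":[0,0,0]},{"fingers":0,"slide":[0.001,0.010,0.0115],"rotation":[0,0,0]},{"fingers":0,"slide":[0,0,0],"rotation":[0,0,0]}]' 25
```

```text
time_s: 3.5
tcp_pos: [0.4598, -0.0722, 0.1768]
tcp_rot: [3.131, -0.202, 0.003]
force: [-4.9, -7.6, 5.8]
gripper_width: 0.0088
gripper_force: 25.1
```

```bash
python3 -m handwheel '[{"fingers":0,"slide":[0,0.009,0.0115],"rotation":[0,0,0]},{"fingers":0,"slide":[0.0005,0.012,0.0105],"rotation":[0,0,0]},{"fingers":0,"slide":[0.0015,0.013,0.0085],"rotation":[0,0,0]},{"fingers":0,"slide":[0.0015,0.0135,0.007],"rotation":[0,0,0]},{"fingers":0,"slide":[0.002,0.014,0.006],"rotation":[0,0,0]},{"fingers":0,"slide":[0.0015,0.0145,0.004],"rotation":[0,0,0]},{"fingers":0,"slide":[0.002,0.015,0.003],"rotation":[0,0,0]},{"fingers":0,"slide":[0.002,0.015,0.002],"rotation":[0,0,0]},{"fingers":0,"slide":[0.002,0.0155,0],"rotation":[0,0,0]},{"fingers":0,"slide":[0,0,0],"rotation":[0,0,0]}]' 25
```

```text
time_s: 4.5
tcp_pos: [0.4749, 0.0515, 0.2292]
tcp_rot: [-3.134, 0.201, -0.013]
force: [5.7, -1.4, 4.3]
gripper_width: 0.0089
gripper_force: 25.7
```

```bash
python3 -m handwheel '[{"fingers":0,"slide":[0.003,0.015,-0.0015],"rotation":[0,0,0]},{"fingers":0,"slide":[0.0025,0.015,-0.003],"rotation":[0,0,0]},{"fingers":0,"slide":[0.0015,0.0145,-0.004],"rotation":[0,0,0]},{"fingers":0,"slide":[0.002,0.0145,-0.0055],"rotation":[0,0,0]},{"fingers":0,"slide":[0.0015,0.0135,-0.007],"rotation":[0,0,0]},{"fingers":0,"slide":[0.002,0.013,-0.008],"rotation":[0,0,0]},{"fingers":0,"slide":[0.0015,0.012,-0.0095],"rotation":[0,0,0]},{"fingers":0,"slide":[0.0015,0.011,-0.0105],"rotation":[0,0,0]},{"fingers":0,"slide":[0,0,0],"rotation":[0,0,0]}]' 25
```

```text
time_s: 5.4
tcp_pos: [0.4889, 0.1607, 0.1769]
tcp_rot: [-3.132, 0.203, -0.005]
force: [7.1, 4.0, 5.0]
gripper_width: 0.0088
gripper_force: 27.4
```

```bash
python3 -m handwheel '[{"fingers":0,"slide":[0.002,0.011,-0.0115],"rotation":[0,0,0]},{"fingers":0,"slide":[0.002,0.009,-0.0125],"rotation":[0,0,0]},{"fingers":0,"slide":[0.001,0.008,-0.0135],"rotation":[0,0,0]},{"fingers":0,"slide":[0,0.003,-0.006],"rotation":[0,0,0]},{"fingers":0,"slide":[0,0,0],"rotation":[0,0,0]}]' 25
```

```text
time_s: 5.9
tcp_pos: [0.4928, 0.1905, 0.1322]
tcp_rot: [-3.134, 0.204, -0.0]
force: [4.4, 3.9, 0.3]
gripper_width: 0.0088
gripper_force: 28.1
```

```bash
python3 -m handwheel '[{"fingers":0,"slide":[0,0.001,-0.003],"rotation":[0,0,0]},{"fingers":0,"slide":[0,0.001,-0.003],"rotation":[0,0,0]},{"fingers":0,"slide":[0,0,0],"rotation":[0,0,0]}]' 25; python3 -m handwheel '[{"fingers":0,"slide":[0,0.0005,-0.002],"rotation":[0,0,0]},{"fingers":0,"slide":[0,0,0],"rotation":[0,0,0]}]' 25;  python3 -m handwheel '[{"fingers":0,"slide":[0,0.0005,-0.002],"rotation":[0,0,0]},{"fingers":0,"slide":[0,0,0],"rotation":[0,0,0]}]' 25
```

```text
time_s: 6.2
tcp_pos: [0.4932, 0.1928, 0.127]
tcp_rot: [-3.133, 0.204, -0.002]
force: [4.3, 6.2, 1.6]
gripper_width: 0.0087
gripper_force: 28.3
time_s: 6.4
tcp_pos: [0.4933, 0.1935, 0.1254]
tcp_rot: [-3.132, 0.204, -0.002]
force: [5.7, 6.9, 2.9]
gripper_width: 0.0086
gripper_force: 28.3
time_s: 6.6
tcp_pos: [0.4933, 0.194, 0.1238]
tcp_rot: [-3.132, 0.204, -0.002]
force: [3.8, 6.6, 4.9]
gripper_width: 0.0089
gripper_force: 28.6
```

```bash
python3 -m handwheel '[{"fingers":0,"slide":[0,0.0005,-0.002],"rotation":[0,0,0]},{"fingers":0,"slide":[0,0,0],"rotation":[0,0,0]}]' 25;  python3 -m handwheel '[{"fingers":0,"slide":[0,0.0005,-0.002],"rotation":[0,0,0]},{"fingers":0,"slide":[0,0,0],"rotation":[0,0,0]}]' 25
```

```text
time_s: 6.8
tcp_pos: [0.4935, 0.1941, 0.1236]
tcp_rot: [-3.133, 0.204, -0.002]
force: [-2.7, 3.8, 17.4]
gripper_width: 0.0091
gripper_force: 29.7
time_s: 7.0
tcp_pos: [0.4938, 0.1942, 0.1231]
tcp_rot: [-3.135, 0.203, -0.003]
force: [-7.5, 0.5, 26.7]
gripper_width: 0.0088
gripper_force: 30.7
```

```bash
python3 -m handwheel '[{"fingers":0,"slide":[0,0,0.003],"rotation":[0,0,0]},{"fingers":0.034,"slide":[0,0,0],"rotation":[0,0,0]},{"fingers":0.034,"slide":[0,0,0],"rotation":[0,0,0]},{"fingers":0.034,"slide":[0,0,0],"rotation":[0,0,0]},{"fingers":0.034,"slide":[0,0,0.01],"rotation":[0,0,0]},{"fingers":0.034,"slide":[0,0,0.03],"rotation":[0,0,0]},{"fingers":0.034,"slide":[0,0,0.04],"rotation":[0,0,0]},{"fingers":0.034,"slide":[0,0,0.04],"rotation":[0,0,0]},{"fingers":0.034,"slide":[0,0,0],"rotation":[0,0,0]}]'; python3 - <<'E'
from h import *
t=r.snapshot("top");s=r.snapshot("side");cv2.imwrite("pics/t1.png",t)
a=cv2.resize(t[95:245,190:450],(780,450),interpolation=cv2.INTER_CUBIC)
cv2.imwrite("pics/c3.png",a)
E
```

```text
time_s: 7.9
tcp_pos: [0.496, 0.1939, 0.2502]
tcp_rot: [-3.132, 0.204, -0.019]
force: [1.1, -0.1, -0.5]
gripper_width: 0.034
gripper_force: 0.0
```

View pics/c3.png

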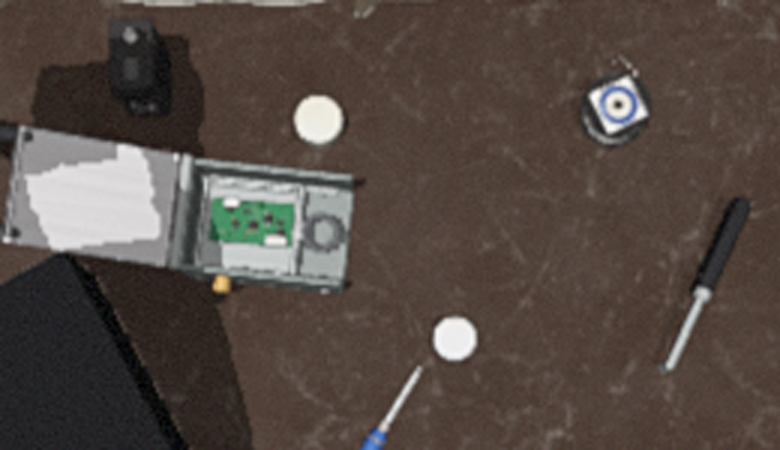

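The lid lies open on its rests, and nothing else has moved. The tray ring is at crop (325,232), which is px (298.3,172.3). The hook handle is at about px (430,177) and its end at (412,218).

```bash
python3 - <<'E'
from h import *
t=cv2.imread("pics/t1.png");g=cv2.cvtColor(t,cv2.COLOR_BGR2GRAY)
x0,y0=400,150
roi=t[150:225,400:450].astype(int)
mb=(cv2.GaussianBlur(g,(3,3),0)[150:225,400:450]<36).astype(np.uint8)
n,l,st,ce=cv2.connectedComponentsWithStats(mb);i=1+st[1:,4].argmax();ys,xs=np.where(l==i)
rect=cv2.minAreaRect(np.c_[xs+x0,ys+y0].astype(np.float32));print("dark",rect)
mr=(g[150:225,400:450]>100).astype(np.uint8)
n,l,st,ce=cv2.connectedComponentsWithStats(mr);i=1+st[1:,4].argmax();ys,xs=np.where(l==i);rp=np.c_[xs+x0,ys+y0].astype(np.float32)
rr=cv2.boxPoints(cv2.minAreaRect(rp));print("rod",rr.round(1).tolist())
hc=pl("top",*rect[0],.030);print("handle c",hc.round(4))
w=np.array([pl("top",*p,.031)[:2] for p in rp]);vx,vy,a,b=cv2.fitLine(w.astype(np.float32),cv2.DIST_L2,0,.01,.01).ravel();print("rod dir",np.degrees(np.arctan2(vy,vx)),a,b)
hb=np.array([pl("top",*p,.034)[:2] for p in cv2.boxPoints(rect)]);print("handle box",hb.round(3).tolist())
far=w[np.argsort(w@[-.906,.423])[-4:]].mean(0);print("rod far end",far.round(4), "dir c->end",np.degrees(np.arctan2(*(far-hc[:2])[::-1])),np.linalg.norm(far-hc[:2]))
# ring: dark pixels in front floor area
print("ring",pl("top",298.3,172.3,.036).round(4))
G=cv2.resize(g[160:186,286:312],None,fx=1,fy=1);print(G.tolist() if 0 else "")
A=cv2.GaussianBlur(g,(3,3),0)[162:184,287:311]
for row in A[::1]:print(' '.join('%3d'%v for v in row))
print(r.observe()["joints"])
E
```

```text
dark ((427.726318359375, 175.3722686767578), (2.356076717376709, 30.387340545654297), 25.016895294189453)
rod [[408.79998779296875, 216.39999389648438], [422.20001220703125, 189.60000610351562], [427.0, 192.0], [413.6000061035156, 218.8000030517578]]
handle c [ 0.4474 -0.3679  0.03  ]
rod dir -26.348412 0.38108423 -0.3439785
handle box [[0.416, -0.348], [0.48, -0.381], [0.478, -0.386], [0.413, -0.353]]
rod far end [ 0.3485 -0.3279] dir c->end 157.97327915023703 0.1066510226761631
ring [ 0.4599 -0.0628  0.036 ]

172 180 179 155 121 119 148 167 170 170 170 170 169 169 169 169 169 169 170 157 117  80  70  70
144 170 180 150 120 131 158 170 171 171 172 171 170 170 169 169 168 168 169 156 116  80  70  71
132 167 181 147 121 141 165 170 168 167 167 168 169 170 170 169 168 168 168 153 115  80  69  71
130 166 182 148 122 143 162 160 154 151 150 154 160 163 165 168 169 170 166 146 107  78  70  70
127 161 180 148 118 132 146 139 131 128 126 129 136 139 144 155 165 170 165 137  97  74  70  70
126 158 178 147 112 115 122 114 108 109 113 116 116 113 115 127 145 163 164 132  91  72  70  70
127 159
[... 927 characters left out ...]
6 123  84  69  69  71  71
184 162 127 114 134 148 145 135 124 120 123 119 116 125 136 147 164 161 122  81  68  69  70  71
184 155 118 113 145 166 166 157 149 147 147 142 141 152 162 167 172 160 118  78  68  70  71  71
180 147 110 111 147 170 172 169 166 166 166 164 163 166 170 172 173 158 115  76  68  71  72  71
180 142 103 110 147 169 171 171 171 171 170 170 170 169 170 172 172 156 114  77  68  70  71  70
183 145 106 114 149 169 171 171 170 170 169 170 170 171 171 172 171 152 112  77  68  69  69  69
185 151 118 129 158 170 172 171 170 170 169 169 170 171 172 172 168 144 104  76  69  69  69  69
[ 1.45419650e-01  4.23534806e-02  1.72992952e+00 -7.65351993e-05
  1.36689644e+00  1.84647174e+00]
```

```bash
python3 -m handwheel '[{"fingers":0.05,"slide":[-0.0026,-0.0284,-0.005],"rotation":[0,0,0.1405]},{"fingers":0.05,"slide":[-0.0026,-0.0284,-0.005],"rotation":[0,0,0.1405]},{"fingers":0.05,"slide":[-0.0026,-0.0284,-0.005],"rotation":[0,0,0.1405]},{"fingers":0.05,"slide":[-0.0026,-0.0284,-0.005],"rotation":[0,0,0.1405]},{"fingers":0.05,"slide":[-0.0026,-0.0284,-0.005],"rotation":[0,0,0.1405]},{"fingers":0.05,"slide":[-0.0026,-0.0284,-0.005],"rotation":[0,0,0.1405]},{"fingers":0.05,"slide":[-0.0026,-0.0284,-0.005],"rotation":[0,0,0.1405]},{"fingers":0.05,"slide":[-0.0026,-0.0284,-0.005],"rotation":[0,0,0.1405]},{"fingers":0.05,"slide":[-0.0026,-0.0284,-0.005],"rotation":[0,0,0.1405]},{"fingers":0.05,"slide":[-0.0026,-0.0284,-0.005],"rotation":[0,0,0.1405]},{"fingers":0.05,"slide":[-0.0026,-0.0284,-0.005],"rotation":[0,0,0.1405]},{"fingers":0.05,"slide":[-0.0026,-0.0284,-0.005],"rotation":[0,0,0.1405]},{"fingers":0.05,"slide":[-0.0026,-0.0284,-0.005],"rotation":[0,0,0.1405]},{"fingers":0.05,"slide":[-0.0026,-0.0284,-0.005],"rotation":[0,0,0.1405]},{"fingers":0.05,"slide":[-0.0026,-0.0284,-0.005],"rotation":[0,0,0.1405]},{"fingers":0.05,"slide":[-0.0026,-0.0284,-0.005],"rotation":[0,0,0.1405]},{"fingers":0.05,"slide":[-0.0026,-0.0284,-0.005],"rotation":[0,0,0.1405]},{"fingers":0.05,"slide":[-0.0026,-0.0284,-0.005],"rotation":[0,0,0.1405]},{"fingers":0.05,"slide":[-0.0026,-0.0284,-0.005],"rotation":[0,0,0.1405]},{"fingers":0.05,"slide":[-0.0026,-0.0284,-0.005],"rotation":[0,0,0.1405]}]'; python3 -m handwheel '[{"fingers":0.05,"slide":[0,0,0],"rotation":[0,0,0]}]'
```

```text
time_s: 10.0
tcp_pos: [0.4395, -0.3746, 0.1406]
tcp_rot: [-0.71, -3.057, -0.004]
force: [0.1, 0.1, -0.4]
gripper_width: 0.0498
gripper_force: 0.0
time_s: 10.1
tcp_pos: [0.4389, -0.3764, 0.1405]
tcp_rot: [-0.72, -3.055, -0.002]
force: [-0.6, -0.2, -0.8]
gripper_width: 0.05
gripper_force: 0.0
```

```bash
python3 -m handwheel '[{"fingers":0.05,"slide":[0.005,0.001,-0.03],"rotation":[0,0,0]},{"fingers":0.05,"slide":[0,0,-0.03],"rotation":[0,0,0]},{"fingers":0.05,"slide":[0,0,-0.03],"rotation":[0,0,0]},{"fingers":0.05,"slide":[0,0,-0.016],"rotation":[0,0,0]},{"fingers":0.05,"slide":[0,0,-0.01],"rotation":[0,0,0]},{"fingers":0.05,"slide":[0,0,0],"rotation":[0,0,0]},{"fingers":0,"slide":[0,0,0],"rotation":[0,0,0]},{"fingers":0,"slide":[0,0,0],"rotation":[0,0,0]},{"fingers":0,"slide":[0,0,0],"rotation":[0,0,0]},{"fingers":0,"slide":[0,0,0],"rotation":[0,0,0]},{"fingers":0,"slide":[0,0,0],"rotation":[0,0,0]}]' 60
```

```text
time_s: 11.2
tcp_pos: [0.4466, -0.3748, 0.0287]
tcp_rot: [0.719, 3.056, -0.003]
force: [-0.6, 0.0, 6.1]
gripper_width: 0.0128
gripper_force: 59.9
```

```bash
python3 -m handwheel '[{"fingers":0,"slide":[0,0,0.035],"rotation":[0,0,0]},{"fingers":0,"slide":[0,0,0.035],"rotation":[0,0,0]},{"fingers":0,"slide":[0,0.0209,0],"rotation":[0,0,-0.1237]},{"fingers":0,"slide":[0,0.0209,0],"rotation":[0,0,-0.1237]},{"fingers":0,"slide":[0,0.0209,0],"rotation":[0,0,-0.1237]},{"fingers":0,"slide":[0,0.0209,0],"rotation":[0,0,-0.1237]},{"fingers":0,"slide":[0,0.0209,0],"rotation":[0,0,-0.1237]},{"fingers":0,"slide":[0,0.0209,0],"rotation":[0,0,-0.1237]},{"fingers":0,"slide":[0,0.0209,0],"rotation":[0,0,-0.1237]},{"fingers":0,"slide":[0,0.0209,0],"rotation":[0,0,-0.1237]},{"fingers":0,"slide":[0,0.0209,0],"rotation":[0,0,-0.1237]},{"fingers":0,"slide":[0,0.0209,0],"rotation":[0,0,-0.1237]},{"fingers":0,"slide":[0,0,0],"rotation":[0,0,0]},{"fingers":0,"slide":[0,0,0],"rotation":[0,0,0]}]' 60
python3 - <<'E'
from h import *
t=r.snapshot("top");s=r.snapshot("side");cv2.imwrite("pics/t2.png",t);cv2.imwrite("pics/s2.png",s)
a=cv2.resize(t[130:220,250:390],(770,495),interpolation=cv2.INTER_CUBIC)
cv2.imwrite("pics/c4.png",a)
crop(s,250,160,140,100,5,"c5.png")
E
```

```text
time_s: 12.6
tcp_pos: [0.4457, -0.1648, 0.0971]
tcp_rot: [2.355, 2.078, -0.0]
force: [0.1, -0.6, -0.7]
gripper_width: 0.0131
gripper_force: 59.0
```

View pics/c4.png

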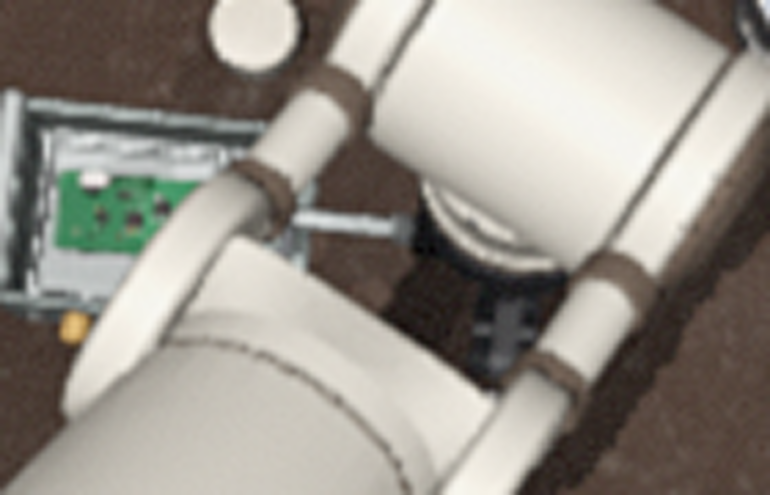

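View pics/c5.png

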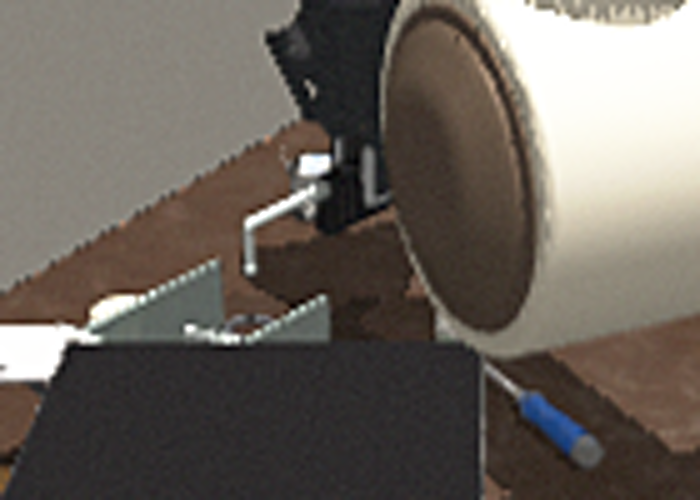

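```bash
python3 - <<'E'
from h import *
print("tip side",pl("side",250+250/5,160+270/5,.0724).round(4))
print("ring side",pl("side",250+245/5,160+325/5,.034).round(4), "pred ring px",px("side",[.4595,-.0615,.034]),px("top",[.4595,-.0615,.034]))
for u,v in[(405,230),(350,223),(310,218)]:print("rod",pl("top",250+u/5.5,130+v/5.5,.0994).round(4))
u=np.array([.129,.992]);print("pred tip",np.array([.4457,-.1648])+.105*u, px("side",[.4592,-.0607,.0724]))
# precise rod rows in top
t=cv2.imread("pics/t2.png");g=cv2.cvtColor(t,6)
for c in (308,312,316,320):
    col=g[160:180,c].astype(float);print(c,col.astype(int).tolist())
s=cv2.cvtColor(cv2.imread("pics/s2.png"),6)
for v in range(218,230):print(v,s[v,285:318].tolist())
E
```

```text
tip side [ 0.4573 -0.0602  0.0724]
ring side [ 0.4651 -0.0636  0.034 ] pred ring px [300.20090723 225.70426199] [297.78096392 172.63123724]
rod [ 0.45   -0.1221  0.0994]
rod [ 0.4533 -0.1     0.0994]
rod [ 0.4556 -0.0839  0.0994]
pred tip [ 0.459245 -0.06064 ] [299.54709815 213.79135481]
308 [116, 87, 63, 65, 67, 66, 57, 60, 122, 203, 216, 154, 79, 80, 83, 75, 73, 64, 58, 58]
312 [65, 66, 66, 71, 64, 65, 62, 62, 79, 172, 208, 173, 80, 60, 65, 68, 67, 65, 68, 70]
316 [70, 64, 67, 63, 63, 63, 58, 61, 73, 157, 201, 184, 114, 68, 70, 71, 63, 66, 67, 71]
320 [62, 63, 63, 66, 66, 66, 65, 61, 60, 81, 163, 190, 147, 70, 64, 72, 66, 64, 62, 66]
218 [92, 96, 98, 100, 97, 98, 97, 95, 99, 83, 86, 72, 71, 80, 87, 89, 80, 82, 48, 45, 46, 48, 48, 45, 45, 47, 40, 42, 35, 38, 36, 40, 47]
219 [99, 95, 96, 99, 97, 99, 97, 98, 101, 85, 70, 67, 70, 72, 75, 78, 77, 76, 72, 67, 35, 30, 42, 45, 47, 40, 35, 30, 110, 189, 81, 44, 47]
220 [102, 98, 96, 98, 97, 98, 95, 96, 99, 86, 70, 71, 73, 72, 70, 71, 73, 71, 73, 78, 67, 66, 36, 26, 26, 15, 87, 186, 121, 147, 80, 42, 45]
221 [100, 98, 99, 99, 100, 97, 100, 9
[... 591 characters left out ...]
, 113, 72, 59, 66, 64, 60, 52, 95, 194, 143, 142, 89, 95, 97, 96, 96, 96, 95, 98, 102, 91, 42, 30]
226 [97, 88, 196, 193, 163, 178, 202, 210, 105, 162, 147, 100, 73, 69, 58, 100, 224, 145, 137, 100, 96, 97, 97, 102, 100, 96, 97, 103, 98, 102, 90, 40, 31]
227 [99, 107, 125, 119, 145, 158, 165, 222, 200, 243, 255, 239, 247, 110, 184, 169, 173, 120, 93, 98, 101, 105, 104, 101, 104, 103, 104, 105, 104, 106, 92, 42, 36]
228 [66, 63, 81, 76, 80, 75, 66, 121, 128, 147, 211, 151, 162, 66, 124, 108, 57, 59, 65, 63, 66, 66, 66, 61, 64, 65, 69, 68, 65, 65, 62, 39, 41]
229 [39, 37, 41, 33, 36, 35, 33, 30, 22, 21, 21, 22, 27, 33, 29, 35, 36, 37, 41, 35, 39, 37, 37, 42, 38, 39, 33, 41, 41, 36, 41, 41, 45]
```

The hook's end is at side px (300,214), which puts it at about (0.458,-0.0605). The ring, at top px (298,172.6), is at about (0.4595,-0.0615). The 1.5 mm offset fits easily in the 22 mm hole, so I'll lower it in.

```bash
python3 -m handwheel '[{"fingers":0,"slide":[0.0015,-0.001,-0.015],"rotation":[0,0,0]},{"fingers":0,"slide":[0,0,-0.015],"rotation":[0,0,0]},{"fingers":0,"slide":[0,0,-0.01],"rotation":[0,0,0]},{"fingers":0,"slide":[0,0,-0.01],"rotation":[0,0,0]},{"fingers":0,"slide":[0,0,0],"rotation":[0,0,0]},{"fingers":0,"slide":[0,0,0],"rotation":[0,0,0]}]' 60
python3 - <<'E'
from h import *
s=r.snapshot("side");t=r.snapshot("top");cv2.imwrite("pics/t3.png",t)
a=cv2.resize(s[170:240,260:350],(540,420),interpolation=cv2.INTER_CUBIC);b=cv2.resize(t[150:200,250:300],(420,420),interpolation=cv2.INTER_CUBIC)
cv2.imwrite("pics/c6.png",cv2.resize(np.hstack([a,b]),(800,350)))
E
```

```text
time_s: 13.3
tcp_pos: [0.4473, -0.1659, 0.0471]
tcp_rot: [-2.359, -2.075, 0.0]
force: [0.1, 0.7, -0.8]
gripper_width: 0.0128
gripper_force: 59.0
```

View pics/c6.png

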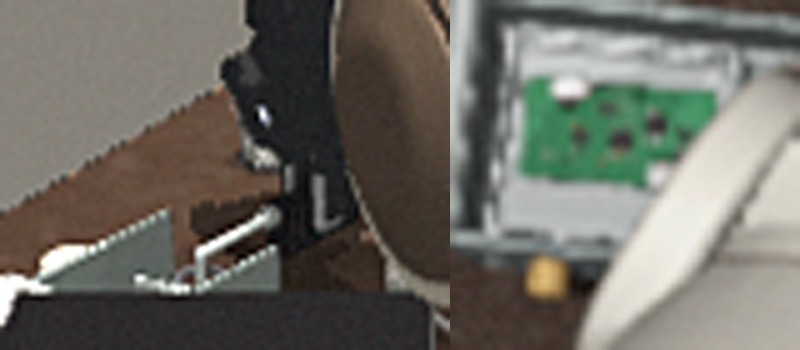

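The rod goes down inside the ring (crop px 200,275), with no contact force. Now I'll draw the tray out.

```bash
python3 -m handwheel '[{"fingers":0,"slide":[-0.0005,-0.004,0],"rotation":[0,0,0]},{"fingers":0,"slide":[-0.0005,-0.004,0],"rotation":[0,0,0]},{"fingers":0,"slide":[-0.0005,-0.004,0],"rotation":[0,0,0]},{"fingers":0,"slide":[-0.0005,-0.004,0],"rotation":[0,0,0]},{"fingers":0,"slide":[-0.0005,-0.005,0],"rotation":[0,0,0]},{"fingers":0,"slide":[-0.0005,-0.005,0],"rotation":[0,0,0]},{"fingers":0,"slide":[-0.001,-0.005,0],"rotation":[0,0,0]},{"fingers":0,"slide":[-0.0005,-0.005,0],"rotation":[0,0,0]},{"fingers":0,"slide":[-0.001,-0.005,0],"rotation":[0,0,0]},{"fingers":0,"slide":[-0.0005,-0.005,0],"rotation":[0,0,0]}]' 60
python3 -m handwheel '[{"fingers":0,"slide":[-0.001,-0.005,0],"rotation":[0,0,0]},{"fingers":0,"slide":[-0.0005,-0.005,0],"rotation":[0,0,0]},{"fingers":0,"slide":[-0.001,-0.005,0],"rotation":[0,0,0]},{"fingers":0,"slide":[-0.0005,-0.005,0],"rotation":[0,0,0]},{"fingers":0,"slide":[-0.001,-0.005,0],"rotation":[0,0,0]},{"fingers":0,"slide":[-0.0005,-0.005,0],"rotation":[0,0,0]}]'
```

```text
time_s: 14.4
tcp_pos: [0.4411, -0.2121, 0.0469]
tcp_rot: [-2.359, -2.075, 0.0]
force: [-1.0, 1.8, -0.8]
gripper_width: 0.013
gripper_force: 59.1
time_s: 15.0
tcp_pos: [0.4366, -0.2421, 0.047]
tcp_rot: [-2.359, -2.075, 0.0]
force: [0.0, -0.0, -0.9]
gripper_width: 0.0128
gripper_force: 59.0
```

```bash
for i in 1 2 3; do python3 -m handwheel '[{"fingers":0,"slide":[-0.0005,-0.002,0],"rotation":[0,0,0]},{"fingers":0,"slide":[0,-0.002,0],"rotation":[0,0,0]},{"fingers":0,"slide":[0,0,0],"rotation":[0,0,0]}]'; done
```

```text
time_s: 15.3
tcp_pos: [0.4362, -0.2459, 0.047]
tcp_rot: [2.359, 2.075, -0.0]
force: [-0.3, 0.0, -0.9]
gripper_width: 0.0129
gripper_force: 59.0
time_s: 15.6
tcp_pos: [0.4357, -0.2498, 0.047]
tcp_rot: [2.359, 2.075, -0.0]
force: [-0.4, 0.6, -0.1]
gripper_width: 0.0132
gripper_force: 59.0
time_s: 15.9
tcp_pos: [0.435, -0.2521, 0.0464]
tcp_rot: [-2.358, -2.072, -0.003]
force: [2.1, 6.3, -1.0]
gripper_width: 0.013
gripper_force: 59.1
```

```bash
python3 -m handwheel '[{"fingers":0,"slide":[0,-0.001,0],"rotation":[0,0,0]},{"fingers":0,"slide":[0,-0.001,0],"rotation":[0,0,0]},{"fingers":0,"slide":[0,0,0],"rotation":[0,0,0]},{"fingers":0,"slide":[0,0,0],"rotation":[0,0,0]}]'; python3 -m handwheel '[{"fingers":0,"slide":[0,0.004,0],"rotation":[0,0,0]},{"fingers":0,"slide":[0.001,0.004,0],"rotation":[0,0,0]},{"fingers":0,"slide":[0,0,0],"rotation":[0,0,0]},{"fingers":0,"slide":[0,0,0.01],"rotation":[0,0,0]},{"fingers":0,"slide":[0,0,0.02],"rotation":[0,0,0]},{"fingers":0,"slide":[0,0,0.03],"rotation":[0,0,0]},{"fingers":0,"slide":[0,0,0],"rotation":[0,0,0]}]'
```

```text
time_s: 16.3
tcp_pos: [0.4348, -0.2524, 0.0459]
tcp_rot: [-2.356, -2.069, -0.006]
force: [4.6, 10.8, 0.7]
gripper_width: 0.0132
gripper_force: 59.1
time_s: 17.0
tcp_pos: [0.4388, -0.2504, 0.112]
tcp_rot: [2.352, 2.069, 0.001]
force: [1.0, -0.2, -0.7]
gripper_width: 0.0128
gripper_force: 59.1
```

```bash
python3 -m handwheel '[{"fingers":0,"slide":[0,-0.025,0],"rotation":[0,0,0]},{"fingers":0,"slide":[0,-0.03,0],"rotation":[0,0,0]},{"fingers":0,"slide":[0,-0.03,0],"rotation":[0,0,0]},{"fingers":0,"slide":[0,-0.025,0],"rotation":[0,0,0]},{"fingers":0,"slide":[0,-0.015,-0.01],"rotation":[0,0,0]},{"fingers":0,"slide":[0,0,-0.02],"rotation":[0,0,0]},{"fingers":0,"slide":[0,0,-0.02],"rotation":[0,0,0]},{"fingers":0,"slide":[0,0,-0.02],"rotation":[0,0,0]},{"fingers":0,"slide":[0,0,0],"rotation":[0,0,0]},{"fingers":0,"slide":[0,0,0],"rotation":[0,0,0]}]'; for i in 1 2 3; do  python3 -m handwheel '[{"fingers":0,"slide":[0,0,-0.0025],"rotation":[0,0,0]},{"fingers":0,"slide":[0,0,0],"rotation":[0,0,0]}]'; done
```

```text
time_s: 18.0
tcp_pos: [0.436, -0.3727, 0.0371]
tcp_rot: [-2.359, -2.074, 0.0]
force: [0.1, 0.3, -1.3]
gripper_width: 0.0126
gripper_force: 59.0
time_s: 18.2
tcp_pos: [0.4367, -0.3733, 0.0355]
tcp_rot: [2.358, 2.074, -0.0]
force: [-0.3, -0.2, 0.1]
gripper_width: 0.0131
gripper_force: 59.0
time_s: 18.4
tcp_pos: [0.4363, -0.3727, 0.0321]
tcp_rot: [2.359, 2.075, -0.0]
force: [0.0, -0.5, -0.4]
gripper_width: 0.0127
gripper_force: 59.0
time_s: 18.6
tcp_pos: [0.4361, -0.3724, 0.0292]
tcp_rot: [-2.359, -2.075, -0.0]
force: [0.1, 0.3, -1.5]
gripper_width: 0.0128
gripper_force: 59.0
```

```bash
for i in 1 2 3; do  python3 -m handwheel '[{"fingers":0,"slide":[0,0,-0.001],"rotation":[0,0,0]},{"fingers":0,"slide":[0,0,0],"rotation":[0,0,0]}]'|grep -E "tcp_pos|^force"; done
```

```text
tcp_pos: [0.4363, -0.3727, 0.0288]
force: [-0.0, 0.5, 2.9]
tcp_pos: [0.4364, -0.3727, 0.0287]
force: [-3.1, 3.4, 9.2]
tcp_pos: [0.4364, -0.3727, 0.0287]
force: [-5.4, 7.7, 16.6]
```

In contact with the worktop, so I'll release, retreat and check.

```bash
python3 -m handwheel '[{"fingers":0,"slide":[0,0,0.002],"rotation":[0,0,0]},{"fingers":0.04,"slide":[0,0,0],"rotation":[0,0,0]},{"fingers":0.04,"slide":[0,0,0],"rotation":[0,0,0]},{"fingers":0.04,"slide":[0,0,0],"rotation":[0,0,0]},{"fingers":0.04,"slide":[0,0,0.02],"rotation":[0,0,0]},{"fingers":0.04,"slide":[0,0,0.04],"rotation":[0,0,0]},{"fingers":0.04,"slide":[0,0,0.04],"rotation":[0,0,0]},{"fingers":0.04,"slide":[0,-0.04,0.02],"rotation":[0,0,0]},{"fingers":0.04,"slide":[0,-0.04,0.02],"rotation":[0,0,0]},{"fingers":0.04,"slide":[0,-0.04,0.02],"rotation":[0,0,0]},{"fingers":0.04,"slide":[0,-0.04,0.02],"rotation":[0,0,0]},{"fingers":0.04,"slide":[0,-0.04,0.02],"rotation":[0,0,0]},{"fingers":0.04,"slide":[0,0,0],"rotation":[0,0,0]}]'
python3 - <<'E'
from h import *
t=r.snapshot("top")
cv2.imwrite("pics/c7.png",cv2.resize(t[95:245,190:450],(780,450),interpolation=cv2.INTER_CUBIC))
E
```

```text
time_s: 20.5
tcp_pos: [0.4354, -0.5785, 0.2314]
tcp_rot: [2.357, 2.066, -0.005]
force: [-0.6, 0.4, 0.1]
gripper_width: 0.0397
gripper_force: 0.0
```

View pics/c7.png

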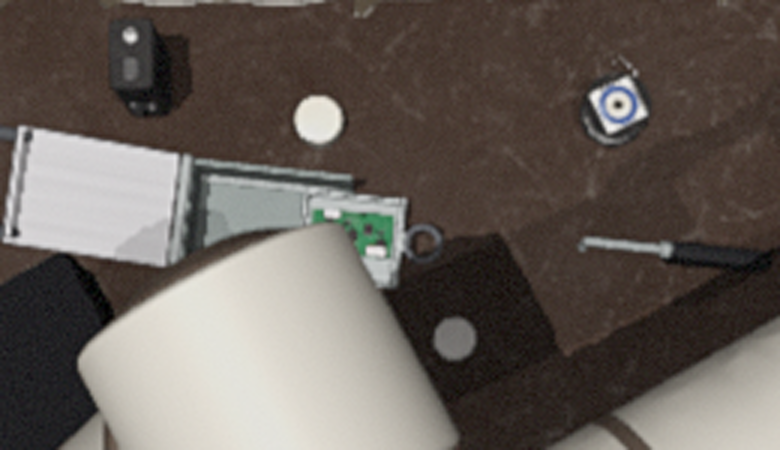

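The lid is open, the tray is out with the board in it and the ring at px (331.3,176), the hook lies clear, and the other things stand where they were. I'll check the tray's travel, then hand in.

```bash
python3 - <<'E'
from h import *
a,b=pl("top",331.3,176,.034),pl("top",298,172.6,.034);d=np.linalg.norm(a-b);print(a,d)
if d>.074: print(r.close_job())
E
```

```text
[ 0.44990457 -0.14006952  0.034     ] 0.07864942908566014
the job is handed in; nothing more can be done
None
```

The job is handed in at about 20.5 s: the lid lies open on its rests, the tray is drawn out to its stop (about 79 mm measured) with the board in it, the hook lies on the worktop clear of the box, and no other thing on the bench looks moved; no verdict came back.

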